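# Pack the cheese wedges head to tail and shut the display case

## Robot

A 6-joint arm with a two-finger parallel gripper is mounted at the origin on a cart in front of the work surface, level with it; the furniture and walls round the work are solid. World frame = base frame: x ahead of the robot, y to its left, z up, the work surface at z = 0. Lengths are in m, angles in degrees, forces in N, time in s.
With the tool pointing down it reaches from about 0.25 to 0.725 m from the base axis. Payload 9.7 kg.
Tool frame: the origin (TCP) lies midway between the tips of the shut fingers; the grasp point (between the pads) lies 19 mm behind it (bot.pinch_z is the distance from the TCP to the grasp point, in m); z points along the fingers, y is the line along which they close (so a half turn about z gives the same grasp; the last joint's range is limited). The gripper opens to 85 mm and grips with 20 to 120 N. Pads are 22 mm wide; open, the fingers measure 114 mm over their backs; the gripper's body (76 mm by 85 mm) begins 54 mm behind the grasp point. The pads swing forward as they close: fully open they stand 13 mm farther back than shut.
Start: joints at [75.745, 4.979, 10.078, 95.1, 0, 90], TCP at [0.135, 0.533, 0.231] pointing down, gripper open.
Joint ranges: [-179.16, 179.16], [-48.56, 103.87], [-65.8, 70.77], [-126.05, 130.52], [-82.76, 87.17], [-180, 180]. Speed limits (degrees/s): [127.2, 127.2, 147.25, 180, 180, 180].

## Interface

Orientations are given as [roll, pitch, yaw] about the fixed x, y, z axes, in that order (R = Rz(yaw) Ry(pitch) Rx(roll)).
In Python, from workcell import sensors, camera, ticket, bot gives the robot as it stands.
- The arm moves only by the shell command python3 -m handwheel 'ROWS' [FORCE]. ROWS is a JSON object of lists of equal length, an entry for each row: "gripper": the opening, from -1 (shut) to 1 (fully open); "slide": the shift along the tool's x, y, z in mm, a list of three; "yaw": the turn about the tool's z in rad. A call has 1 to 8 rows; each row shifts and turns the commanded pose from where the row before left it, along the tool's axes as they then stand; what a row does not reach is not made up. A row lasts 1/12 s, in which the tool goes at most 41.7 mm and 7.16 degrees, less where a joint would pass 70% of its speed; a pose out of reach is approached as far as the arm can. A call is refused whole if a number of a shift passes 41.7 or a number of a turn 0.125, either way. A call with a gripper value outside its range is refused whole. The fingers move at their own pace and stop on an object; FORCE is the grip in N (left out, the last holds). Time passes only in rows, so rows that do not move let the fingers close. It gives the time, the measured TCP pose, the force, the opening and the grip force at its end, in the units of the state.
- sensors.get_obs(): the state, without advancing time (a new reading comes with each control period).
- camera(name): name is "scene" or "top"; returns a dict with "img" (480x640x3 uint8, red, green, blue), "fx", "fy", "cx", "cy" (pixels), "dist" ([k1, k2, p1, p2, k3] as OpenCV has them; the pictures are not rectified), "R" (3x3) and "t" (3): a world point X has camera coordinates R X + t. Camera axes: x right, y down, z forward; pixel columns grow to the right and rows downward; lengths in m; the calibration is good to about 2 mm. A picture is of the moment at which its call begins. There is no depth.
- ticket.job_done(): hands the job in; it is judged then, once.
The state is a dict: "time": time; "q": joint angles; "qd": joint speeds; "joint_efforts": joint torques, N m; "ee_pos": TCP position; "tcp_rot": TCP orientation; "wrist_force": force on the tool from outside, world axes, zero at the start; "torque": the same for the moment, N m; "opening": finger opening in m; "grasp_force": force on a finger pad.
Only numpy, scipy, OpenCV 4.12 (cv2) and the standard library are available. Lean on these libraries where they do the work, as an engineer would, in place of code of your own. Each camera call takes 0.05 s, during which the arm holds its last target. There are 200 camera calls.

## Task

Put the two cheese wedges from the wooden board into the tray of the display case beside the two already there, flat on the tray's floor and continuing their head-to-tail pattern, so that nose and rind alternate along the whole row. Set each wedge down, do not drop it; then slide the clear pane fully shut against the end frame. Leave the pepper mill and flour shaker where they are.

Things in the scene. Friction and masses are not known exactly. Their poses are not given: they have to be found in the camera images.
- case: long low fixed display case, aluminium and clear, 160 x 568 mm, 80 mm high. Origin: centre of its underside; x roughly away from the robot, y along it to the left, z up. The right half (-y) is roofed, with two waxed rounds inside; the left half is an open bay (132 mm wide between the top rails, 270 mm long) with the tray on its floor, which a clear sliding pane covers when shut
- tray (a point): centre of the floor of the dark metal tray fixed in the bay, 14 mm above the worktop; axes as the case's. Inside 68 (x) by 249 mm (y); rim 12 mm high, 5 mm thick, 34 mm from the case's long walls, whose rails rise 65 mm above the tray's floor. Four alternating wedges, touching, take 238 mm: neighbours 55 mm apart, on the middle line. Two the same way round need 17 mm more and do not fit
- wedge_a: wedge of pale hard cheese, in the tray's right half, nose to the case's +x, either order with b. From above a trapezium 60 mm long: flat nose 34 mm wide, bulging brown rind 72 mm wide (corners 6 mm short of its middle); 46 mm high, about 0.16 kg. Origin: middle of the underside; +x to the nose, z up. Grip lengthwise, over nose and rind, high up: packed, its sides leave no finger room
- wedge_b: wedge of pale hard cheese, in the tray's right half, nose to the case's -x, either order with a. From above a trapezium 60 mm long: flat nose 34 mm wide, bulging brown rind 72 mm wide (corners 6 mm short of its middle); 46 mm high, about 0.16 kg. Origin: middle of the underside; +x to the nose, z up. Grip lengthwise, over nose and rind, high up: packed, its sides leave no finger room
- wedge_c: wedge of pale hard cheese, on the wooden board, nearer the robot. From above a trapezium 60 mm long: flat nose 34 mm wide, bulging brown rind 72 mm wide (corners 6 mm short of its middle); 46 mm high, about 0.16 kg. Origin: middle of the underside; +x to the nose, z up. Grip lengthwise, over nose and rind, high up: packed, its sides leave no finger room
- wedge_d: wedge of pale hard cheese, on the board, farther off; c and d may go to either place. From above a trapezium 60 mm long: flat nose 34 mm wide, bulging brown rind 72 mm wide (corners 6 mm short of its middle); 46 mm high, about 0.16 kg. Origin: middle of the underside; +x to the nose, z up. Grip lengthwise, over nose and rind, high up: packed, its sides leave no finger room
- wedge_a_nose (a point): middle of the nose face of wedge a (30 mm along its +x, 23 mm above its underside)
- wedge_b_nose (a point): middle of the nose face of wedge b (30 mm along its +x, 23 mm above its underside)
- wedge_c_nose (a point): middle of the nose face of wedge c (30 mm along its +x, 23 mm above its underside)
- wedge_d_nose (a point): middle of the nose face of wedge d (30 mm along its +x, 23 mm above its underside)
- board: wooden cutting board, 270 x 200 x 18 mm, fixed, left of the case; origin: centre of its underside, its top is 18 mm above the worktop
- pane (a joint): clear sliding pane with aluminium edges: metres of opening. 0 is fully shut, its left edge against the case's left end frame; starts open at 0.24 to 0.266, over the roofed half, and slides shut toward the case's +y (left). It takes about 2 N plus light damping, stays where it is left; its underside is 9 mm above the tops of seated wedges
- pane_handle (a point): middle of the pane's black bar handle: round bar 12 mm thick along the case's x, 100 mm long, 26 mm above the pane and 100 mm above the worktop; moves with the pane (at 224 mm along the case's y when shut). Pinch it from above (fingers closing along the case's y) or push it from its right side
- pepper_mill: wooden pepper mill, 58 mm thick, 170 mm tall, standing loose at the front right; origin: centre of its underside. A bystander
- flour_dredger: steel flour shaker with a handle, 74 x 105 x 112 mm, standing loose in front of the case's right half; origin: centre of its underside. A bystander
Things that resemble listed ones, but are neither listed nor needed, are in the scene too. Leave any red look-alike of the wedge_c alone.

How it is judged:
By the outcome, as a careful person would: the job done as asked, in the order asked, and still so for the second after the job is handed in, with the robot touching nothing.
It also fails if it takes over 72 s, if anything falls off the work surface, if the arm or the gripper's body presses on something with over 40 N, if the wrist force passes 120 N, or if a joint passes its speed limit or range.

## Working session

There is one attempt and no reset: what is moved stays moved. The work goes in short steps, Python scripts to look and compute and a shell command to move; the robot and the scene stay as the last step left them, time stands still between calls to the robot, and variables do not carry over. Pictures are saved under pics/ and viewed, at most 10 in all, crops included, and the job is handed in when it is done.

```bash
mkdir -p pics; ls; python3 - <<'E'
from workcell import sensors,camera,bot
import cv2,numpy as np
for n in("scene","top"):
    c=camera(n); cv2.imwrite(f"pics/{n}0.png",c["img"][:,:,::-1]); np.savez(f"{n}0.npz",**c)
    print(n,c["fx"],c["fy"],c["cx"],c["cy"],c["dist"],np.round(c["R"],3).tolist(),c["t"], -np.array(c["R"]).T@np.array(c["t"]))
print(sensors.get_obs(),bot.pinch_z)
E
```

```text
pics
scene 583.7851275870415 583.7851275870415 327.32336494355695 253.9315863726312 [-0.16137549  0.          0.          0.          0.        ] [[-0.696, -0.718, 0.014], [-0.396, 0.368, -0.841], [0.598, -0.591, -0.541]] [0.30952919 0.27181594 1.52555948] [-0.58976936  1.02369628  1.04940078]
top 448.37657776833294 448.37657776833294 322.7167224058065 241.4439838901678 [0.02753388 0.         0.         0.         0.        ] [[-0.004, -1.0, 0.001], [-0.993, 0.004, -0.12], [0.12, -0.001, -0.993]] [-0.01248794  0.49091884  1.09811934] [ 0.35524785 -0.01274735  1.14919963]
{'time': 0.1, 'q': array([7.57434913e+01, 5.00781294e+00, 1.00400238e+01, 9.50994346e+01,
       7.82212842e-04, 9.00006281e+01]), 'qd': array([-0.01969762, -0.02172405,  0.03289471,  0.07527027, -0.10179355,
       -0.03549265]), 'joint_efforts': array([ 1.26371826e-03, -5.21563661e+01,  4.65651441e+01,  1.60994934e-02,
        1.13044950e-04,  1.91174585e-06]), 'ee_pos': array([0.13539216, 0.53286997, 0.23066449]), 'tcp_rot': array([-1.79932776e+02, -7.81475399e-04,  1.65742862e+02]), 'wrist_force': array([ 0.21210967, -0.04173851, -0.4683953 ]), 'torque': array([-0.01877887, -0.01633495, -0.02035124]), 'grasp_force': 0.0, 'opening': 0.08566315178158783} 0.0187
```

View pics/scene0.png

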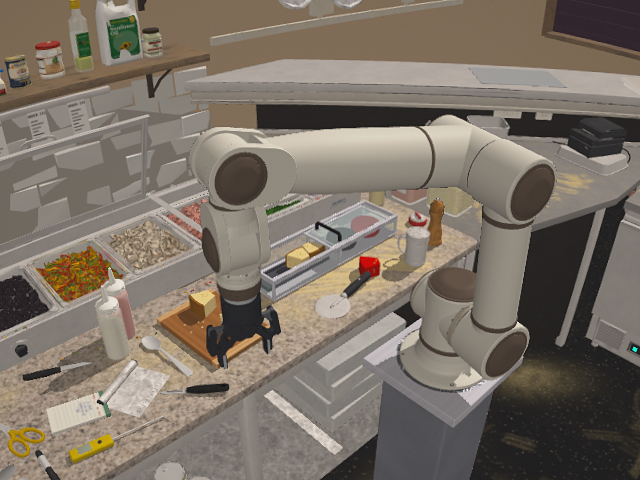

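View pics/top0.png

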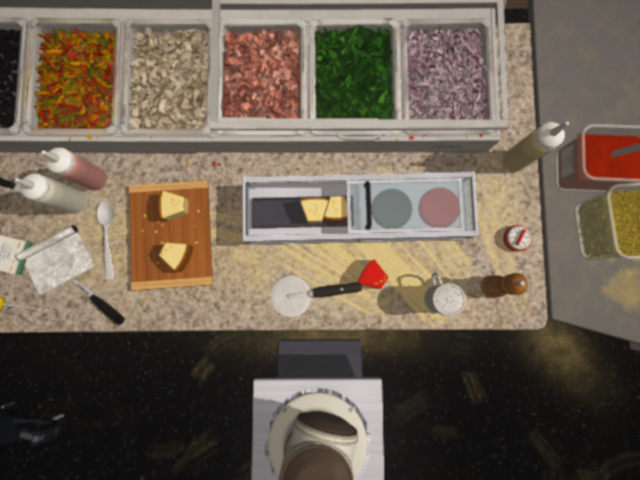

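```bash
python3 - <<'E'
import cv2,numpy as np
t=cv2.imread("pics/top0.png");s=cv2.imread("pics/scene0.png")
f=lambda im,x,y,w,h,k:cv2.resize(im[y:y+h,x:x+w],None,fx=k,fy=k,interpolation=cv2.INTER_CUBIC)
a=f(t,120,165,100,75*2,4)   # 400x600
b=f(t,235,165,125,90,3.2)   # 400x288
c=f(s,255,205,160,100,2.5)  # 400x250
o=np.zeros((600,800,3),np.uint8);o[:600,:400]=a[:600];o[:288,400:]=b;o[300:550,400:]=c
cv2.imwrite("pics/crop1.png",o)
E
```

```text
(no output)
```

View pics/crop1.png

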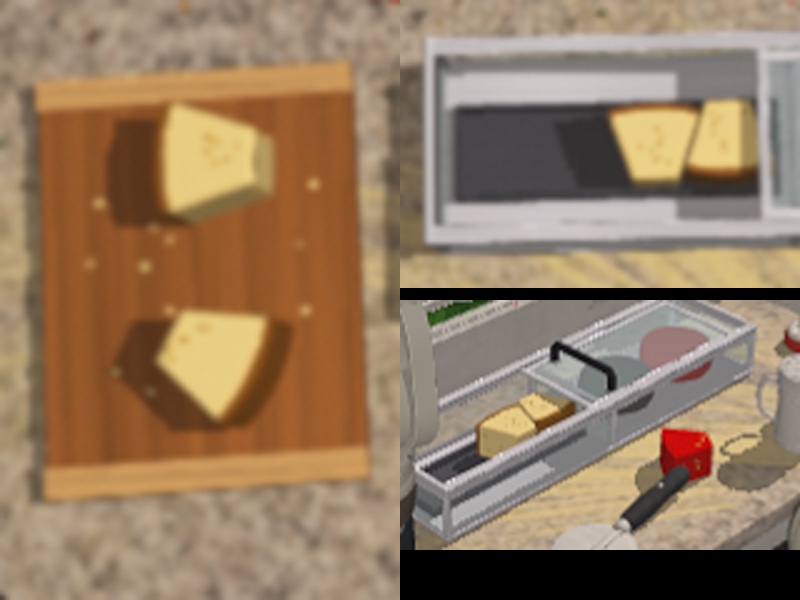

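```bash
cat > lib.py <<'E'
import cv2,numpy as np
from workcell import sensors,camera
def K(c): return np.array([[c["fx"],0,c["cx"]],[0,c["fy"],c["cy"]],[0,0,1.]])
def proj(c,X): return cv2.projectPoints(np.float64(X).reshape(-1,3),cv2.Rodrigues(np.float64(c["R"]))[0],np.float64(c["t"]),K(c),np.float64(c["dist"]))[0].reshape(-1,2)
def rays(c,p):
    u=cv2.undistortPoints(np.float64(p).reshape(-1,1,2),K(c),np.float64(c["dist"])).reshape(-1,2)
    R=np.array(c["R"]); d=np.c_[u,np.ones(len(u))]@R; return -R.T@np.array(c["t"]),d
def onz(c,p,z):
    o,d=rays(c,p); return o+d*((z-o[2])/d[:,2])[:,None]
def tri(c1,p1,c2,p2):
    o1,d1=rays(c1,p1);o2,d2=rays(c2,p2);out=[]
    for a,b in zip(d1,d2):
        s=np.linalg.lstsq(np.c_[a,-b],o2-o1,rcond=None)[0];A=o1+a*s[0];B=o2+b*s[1];out.append(np.r_[(A+B)/2,np.linalg.norm(A-B)])
    return np.array(out)
def yellow(img,sat=(70,150),v=170):
    h=cv2.cvtColor(img,cv2.COLOR_RGB2HSV);return cv2.inRange(h,(18,sat[0],v),(32,sat[1],255))
def moveto(target,yaw=None):
    o=sensors.get_obs();p=np.array(o["ee_pos"]);y=np.radians(o["tcp_rot"][2]);d=(np.array(target)-p)*1000
    s=[d[0]*np.cos(y)+d[1]*np.sin(y),d[0]*np.sin(y)-d[1]*np.cos(y),-d[2]]
    print("at",np.round(p,4),"rot",np.round(o["tcp_rot"],2),"slide",np.round(s,1), "" if yaw is None else "turn rad (tool z) %.3f"%np.radians((np.degrees(y)-yaw+90)%180-90))
E
python3 - <<'E'
from lib import *
T=dict(np.load("top0.npz"));S=dict(np.load("scene0.npz"))
m=yellow(T["img"]);m[:160]=0;m[300:]=0;m[:,:125]=0;m[:,360:]=0
n,l,st,ce=cv2.connectedComponentsWithStats(m)
for i in range(1,n):
    if st[i,4]<100: continue
    ct=max(cv2.findContours((l==i).astype(np.uint8),0,2)[0],key=cv2.contourArea)
    h=cv2.convexHull(ct);
    for e in (1.5,2,3,4):
        a=cv2.approxPolyDP(h,e,True)[:,0]
        if len(a)<=4:break
    z=.064 if ce[i,0]<230 else .060
    w=onz(T,a,z)
    print(st[i],ce[i].round(1),a.tolist(),w[:,:2].round(4).tolist(),"side",np.linalg.norm(w-np.roll(w,-1,0),axis=1).round(3))
for h in [(.135,.533),(.3,.1),(.3,0),(.28,.2),(.3,-.1),(.28,.3)]:
    print(h,proj(S,[[*h,.25],[*h,.4],[*h,.6]]).round().tolist())
print(proj(S,[[.45,.35,.064],[.33,.35,.064]]).round())
E
```

```text
[161 191  27  27 528] [172.3 203.9] [[162, 192], [186, 199], [187, 211], [163, 217]] [[0.6108, 0.3806], [0.5931, 0.3213], [0.5631, 0.318], [0.5484, 0.3758]] side [0.062 0.03  0.06  0.063]
[301 196  42  25 783] [322.6 208.1] [[341, 197], [340, 217], [307, 219], [301, 201]] [[0.5979, -0.0601], [0.5477, -0.0572], [0.543, 0.0241], [0.5881, 0.0389]] side [0.05  0.081 0.048 0.099]
[160 243  26  26 452] [172.7 253.2] [[185, 244], [175, 268], [160, 255], [165, 243]] [[0.4817, 0.3202], [0.4235, 0.3423], [0.4552, 0.3795], [0.4844, 0.3686]] side [0.062 0.049 0.031 0.048]
[ 212  243  148   50 4698] [288.5 262.8] [[359, 259], [337, 283], [269, 292], [228, 288], [218, 279], [212, 248], [359, 243]] [[0.4438, -0.1025], [0.3858, -0.0485], [0.3649, 0.1157], [0.3749, 0.2146], [0.3967, 0.2392], [0.4721, 0.2556], [0.483, -0.1031]] side [0.079 0.166 0.099 0.033 0.077 0.359 0.039]
[323 292  37   8 170] [345.6 296.7] [[359, 292], [359, 299], [323, 298]] [[0.364, -0.1014], [0.3472, -0.1012], [0.3499, -0.0145]] side [0.017 0.087 0.088]
(0.135, 0.533) [[245.0, 356.0], [240.0, 296.0], [232.0, 200.0]]
(0.3, 0.1) [[340.0, 246.0], [341.0, 194.0], [344.0, 116.0]]
(0.3, 0) [[366.0, 233.0], [369.0, 182.0], [373.0, 107.0]]
(0.28, 0.2) [[317.0, 264.0], [317.0, 210.0], [318.0, 129.0]]
(0.3, -0.1) [[390.0, 220.0], [394.0, 171.0], [400.0, 99.0]]
(0.28, 0.3) [[286.0, 280.0], [285.0, 225.0], [282.0, 140.0]]
[[232. 317.]
 [260. 339.]]
```

```bash
python3 -m handwheel '{"gripper":[1,1,1,1,1,1,1,1],"slide":[[-28,-25,-9],[-28,-25,-9],[-28,-25,-9],[-28,-25,-9],[-28,-25,-9],[-28,-25,-9],[-28,-25,-9],[-28,-25,-9]],"yaw":[0,0,0,0,0,0,0,0]}'
python3 -m handwheel '{"gripper":[1,1,1,1,1,1,1,1],"slide":[[-10,-40,0],[-10,-40,0],[-10,-40,0],[-10,-40,0],[-10,-40,0],[-10,-40,0],[-10,-40,0],[-10,-40,0]],"yaw":[0,0,0,0,0,0,0,0]}'
python3 - <<'E'
from lib import *
c=camera("scene");np.savez("scene1.npz",**c)
i=c["img"][:,:,::-1]
f=lambda x,y,w,h,k:cv2.resize(i[y:y+h,x:x+w],None,fx=k,fy=k,interpolation=cv2.INTER_CUBIC)
o=np.zeros((600,800,3),np.uint8)
o[:,:400]=f(150,270,100,150,4)[:600]; o[:400,400:]=f(260,210,100,100,4)
cv2.imwrite("pics/crop2.png",o);moveto([.3,-.1,.3])
E
```

```text
time: 0.77
ee_pos: [0.3037, 0.2824, 0.3036]
tcp_rot: [-180.0, -0.0, 165.8]
wrist_force: [0.8, 0.7, -0.2]
opening: 0.0855
grasp_force: 0.0
time: 1.43
ee_pos: [0.3015, -0.0433, 0.3033]
tcp_rot: [180.0, 0.0, 165.8]
wrist_force: [1.8, 1.0, -0.3]
opening: 0.0858
grasp_force: 0.0
at [ 0.3012 -0.0499  0.3031] rot [-1.7985e+02  4.0000e-02  1.6527e+02] slide [-11.6 -48.8   3.1]
```

View pics/crop2.png

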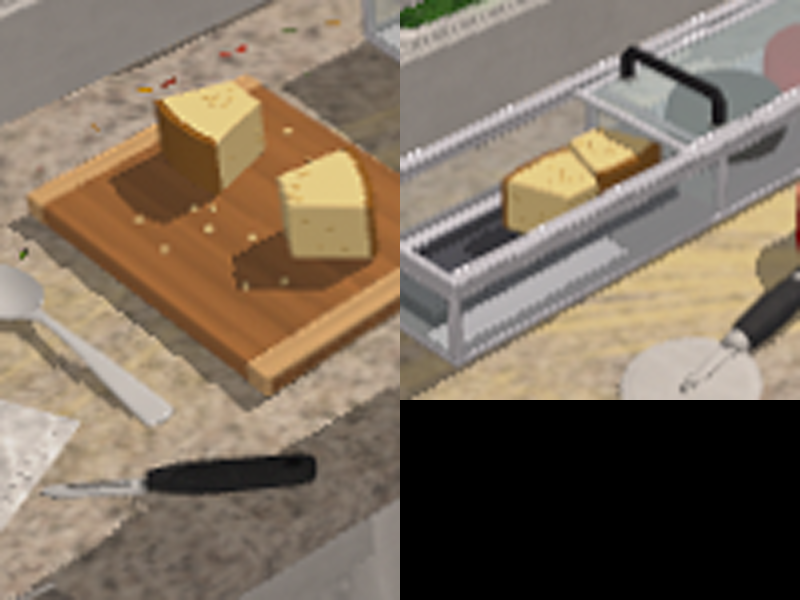

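```bash
cat >> lib.py <<'E'
def topface(c,box,thr=None,k=8):
    """bright top faces in box (x,y,w,h): list of (area px, centroid, 4-corner polygon) in image pixels"""
    x,y,w,h=box;im=cv2.resize(c["img"][y:y+h,x:x+w],None,fx=k,fy=k,interpolation=cv2.INTER_CUBIC)
    hs=cv2.cvtColor(im,cv2.COLOR_RGB2HSV);m=cv2.inRange(hs,(18,60,thr),(34,170,255))
    m=cv2.morphologyEx(cv2.morphologyEx(m,cv2.MORPH_CLOSE,np.ones((2*k,2*k))),cv2.MORPH_OPEN,np.ones((2*k,2*k)))
    res=[]
    for ct in cv2.findContours(m,cv2.RETR_EXTERNAL,cv2.CHAIN_APPROX_NONE)[0]:
        A=cv2.contourArea(ct)/k/k
        if A<60: continue
        M=cv2.moments(ct);f=lambda p:(np.float64(p)+.5)/k-.5+[x,y]
        h_=cv2.convexHull(ct);e=1
        while len(a:=cv2.approxPolyDP(h_,e,True)[:,0])>4: e+=.5
        res.append((A,f([M["m10"]/M["m00"],M["m01"]/M["m00"]]),f(a)))
    return res
E
python3 - <<'E'
from lib import *
T=dict(np.load("top0.npz"));S=dict(np.load("scene1.npz"))
hv=cv2.cvtColor(T["img"],cv2.COLOR_RGB2HSV)
print(hv[204,156:192].tolist());print(hv[255,156:192,2].tolist())
hs=cv2.cvtColor(S["img"],cv2.COLOR_RGB2HSV);print(hs[300,185:220].tolist())
for thr in (190,205,215):
    for nm,bt,bs in(("d",(150,180,45,50),(180,284,42,36)),("c",(150,236,45,40),(212,300,40,40))):
        a=topface(T,bt,thr);b=topface(S,bs,thr)
        for r in a: print(thr,nm,"top",round(r[0]),r[1].round(1),r[2].round(1).tolist())
        for r in b: print(thr,nm,"sc",round(r[0]),r[1].round(1),r[2].round(1).tolist())
        if a and b:
            print(tri(T,a[0][1],S,b[0][1]).round(4))
            w=onz(T,a[0][2],.064);print(w[:,:2].round(4).tolist(),np.linalg.norm(w-np.roll(w,-1,0),axis=1).round(3))
            w=onz(S,b[0][2],.064);print(w[:,:2].round(4).tolist(),np.linalg.norm(w-np.roll(w,-1,0),axis=1).round(3))
E
```

```text
[[13, 174, 88], [13, 181, 93], [14, 190, 110], [15, 191, 135], [17, 165, 167], [20, 137, 205], [21, 121, 228], [22, 114, 231], [22, 113, 232], [22, 114, 231], [22, 114, 231], [22, 114, 231], [22, 113, 231], [22, 114, 231], [22, 116, 230], [22, 119, 229], [21, 121, 228], [21, 121, 228], [22, 120, 228], [21, 120, 227], [21, 125, 224], [21, 122, 227], [22, 116, 230], [22, 113, 231], [22, 112, 232], [22, 111, 233], [21, 117, 224], [21, 123, 190], [21, 124, 177], [20, 125, 180], [20, 125, 181], [19, 133, 176], [17, 152, 164], [13, 174, 157], [13, 187, 157], [13, 184, 158]]
[90, 90, 107, 149, 193, 217, 225, 228, 231, 232, 232, 232, 232, 232, 232, 232, 232, 232, 232, 232, 232, 232, 232, 232, 232, 231, 216, 180, 148, 128, 112, 103, 103, 104, 112, 131]
[[15, 49, 184], [15, 46, 181], [14, 48, 181], [14, 49, 182], [13, 80, 118], [16, 193, 87], [15, 180, 92], [16, 185, 106], [16, 198, 135], [16, 211, 145], [16, 129, 188], [19, 122, 219], [23, 101, 233], [23, 102, 230], [23, 104, 229], [22, 104, 229], [22, 104, 229], [23, 104, 228], [22, 104, 229], [23, 104, 228], [22, 105, 229], [23, 104, 229], 
[... 1986 characters left out ...]
[213.2, 294.6], [205.1, 304.2], [191.9, 296.1], [206.3, 290.3]]
[[0.5807 0.3569 0.0629 0.0013]]
[[0.6106, 0.3771], [0.5967, 0.3293], [0.5664, 0.3283], [0.5507, 0.3758]] [0.05 0.03 0.05 0.06]
[[0.5679, 0.3302], [0.5465, 0.3725], [0.603, 0.3787], [0.5981, 0.3331]] [0.047 0.057 0.046 0.03 ]
215 c top 384 [173.1 253.5] [[166.3, 243.4], [185.1, 245.2], [175.1, 267.3], [161.3, 255.7]]
215 c sc 200 [231.2 315.6] [[238.3, 310.4], [240.3, 321.2], [222.2, 320.4], [221.3, 313.2]]
[[0.4585 0.3482 0.0627 0.0007]]
[[0.4833, 0.3654], [0.4788, 0.32], [0.4252, 0.3422], [0.4535, 0.3762]] [0.046 0.058 0.044 0.032]
[[0.4617, 0.3214], [0.4212, 0.3453], [0.4565, 0.379], [0.4834, 0.3626]] [0.047 0.049 0.031 0.047]
```

```bash
python3 - <<'E'
from lib import *
T=dict(np.load("top0.npz"));S=dict(np.load("scene1.npz"))
hv=cv2.cvtColor(T["img"],cv2.COLOR_RGB2HSV);V=hv[...,2].astype(int)
def edges(cols,r0,r1,up):  # subpixel row of dark boundary
    out=[]
    for c in cols:
        p=V[r0:r1,c] if up else V[r0:r1,c][::-1]
        i=np.argmax(p<110); s=i-1+(p[i-1]-110)/(p[i-1]-p[i]); out.append((c,r0+s if up else r1-1-s))
    return out
print("tray left row", V[212,238:262].tolist()); print("col270",V[170:250,270].tolist())
up=edges(range(256,296,2),190,212,True);lo=edges(range(256,296,2),212,234,False)
for n,e,z in(("up",up,.026),("lo",lo,.026)):
    w=onz(T,e,z);f=np.polyfit(w[:,1],w[:,0],1);print(n,"x=%.4f at y=.1 slope deg %.2f"%(np.polyval(f,.1),np.degrees(np.arctan(f[0]))))
# wedges in tray
for thr in(200,):
    for r in topface(T,(295,190,52,36),thr): print("top",round(r[0]),r[1].round(1),r[2].round(1).tolist(),onz(T,r[2],.06)[:,:2].round(4).tolist(),onz(T,r[1],.06).round(4))
    for r in topface(S,(280,238,50,36),thr): print("sc",round(r[0]),r[1].round(1),r[2].round(1).tolist(),onz(S,r[2],.06)[:,:2].round(4).tolist(),onz(S,r[1],.06).round(4))
# handle
for n,c,b in(("top",T,(355,175,25,62)),("sc",S,(310,215,35,32))):
    x,y,w,h=b;m=(c["img"][y:y+h,x:x+w].max(2)<60).astype(np.uint8);k,l,st,ce=cv2.connectedComponentsWithStats(m)
    for i in range(1,k):
        if st[i,4]>15: print(n,st[i]+[x,y,0,0,0],ce[i]+[x,y],onz(c,[ce[i]+[x,y]],.1).round(4))
# rails (z=.08): corners predicted from case guess later
E
```

```text
tray left row [115, 115, 119, 122, 144, 181, 190, 157, 110, 113, 129, 128, 122, 103, 82, 73, 73, 74, 75, 76, 75, 76, 75, 76]
col270 [167, 169, 168, 158, 149, 151, 166, 189, 198, 197, 189, 170, 150, 129, 121, 125, 133, 158, 190, 202, 203, 204, 204, 202, 203, 202, 187, 140, 84, 59, 65, 71, 73, 73, 75, 74, 73, 73, 74, 73, 75, 75, 74, 75, 73, 74, 74, 74, 74, 73, 73, 74, 75, 76, 72, 68, 66, 85, 138, 185, 200, 203, 204, 202, 198, 198, 201, 201, 201, 186, 150, 120, 115, 115, 131, 164, 179, 184, 188, 189]
up x=0.6050 at y=.1 slope deg -0.68
lo x=0.5284 at y=.1 slope deg -1.60
top 701 [322.6 208.3] [[340.9, 197.4], [340.1, 216.9], [307.7, 219.1], [302.4, 200.8]] [[0.5968, -0.0599], [0.5478, -0.0573], [0.5428, 0.0224], [0.5886, 0.0354]] [[ 0.5696 -0.0144  0.06  ]]
sc 235 [303.2 251.3] [[317.2, 247.2], [302.7, 258.9], [288.4, 255.6], [305.6, 243.3]] [[0.5557, -0.0617], [0.5364, 0.018], [0.5809, 0.0377], [0.5983, -0.0504]] [[ 0.5679 -0.0126  0.06  ]]
top [365 182   6  47 137] [367.96350365 204.74452555] [[ 0.5699 -0.1223  0.1   ]]
sc [315 222  26  19  99] [328.39393939 229.46464646] [[ 0.563  -0.1178  0.1   ]]
```

```bash
python3 - <<'E'
from lib import *
T=dict(np.load("top0.npz"));S=dict(np.load("scene1.npz"))
V=cv2.cvtColor(T["img"],cv2.COLOR_RGB2HSV)[...,2].astype(int)
print([V[r,246:256].tolist() for r in(203,212,222)])
print("tray left outer",onz(T,[(251.3,212)],.026),onz(T,[(251.3,212)],.014))
print("case left",onz(T,[(242.3,180),(242.3,238)],.08)[:,:2].tolist())
# tray left rim corners seen in both views: far-left (up) and near-left of outer rim
o=[[.607,.145,.026],[.530,.147,.026]]
print(proj(T,o).round(1).tolist(),proj(S,o).round(1).tolist())
i=S["img"][:,:,::-1];a=cv2.resize(i[225:310,255:340],None,fx=7,fy=7,interpolation=cv2.INTER_CUBIC)
for p in proj(S,o): cv2.circle(a,tuple(int(v) for v in ((p-[255,225])*7+3)),3,(0,0,255),-1)
cv2.imwrite("pics/crop3.png",a)
moveto([.4575,.346,.15],65-90)
E
```

```text
[[110, 115, 132, 133, 125, 106, 83, 74, 72, 73], [110, 113, 129, 128, 122, 103, 82, 73, 73, 74], [113, 114, 131, 132, 125, 105, 83, 71, 73, 75]]
tray left outer [[0.56737119 0.16676143 0.026     ]] [[0.56963747 0.16867926 0.014     ]]
case left [[0.6364559012340745, 0.18117494343521626], [0.4938406724574331, 0.1787694545223195]]
[[260.1, 196.7], [258.9, 226.5]] [[256.7, 274.4], [272.2, 285.4]]
at [ 0.3012 -0.0499  0.3031] rot [-1.7985e+02  4.0000e-02  1.6527e+02] slide [-50.5 422.6 153.1] turn rad (tool z) 0.179
```

View pics/crop3.png

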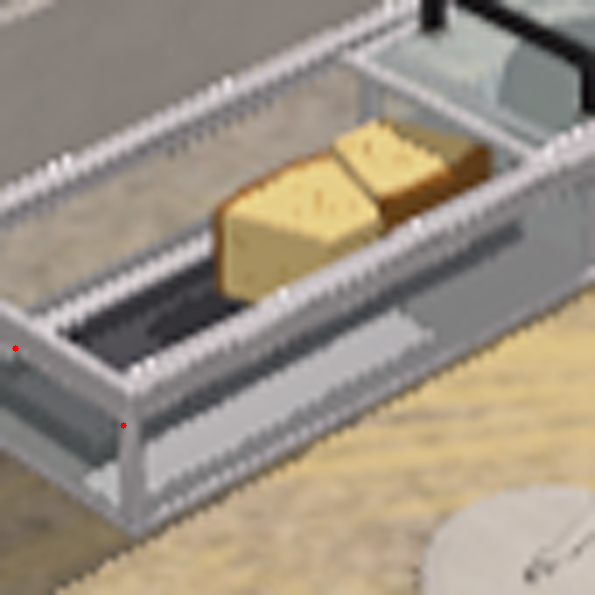

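```bash
python3 -m handwheel '{"gripper":[1,1,1,1,1,1,1,1],"slide":[[-5,40,8],[-5,40,8],[-5,40,8],[-5,40,8],[-5,40,8],[-5,40,8],[-5,40,8],[-5,40,8]],"yaw":[0,0,0,0,0,0,0,0]}' 40
python3 -m handwheel '{"gripper":[1,1,1,1,1],"slide":[[-4,34,20],[-4,34,20],[-4,34,20],[0,0,20],[0,0,0]],"yaw":[0,0,0,0.09,0.09]}'
python3 - <<'E'
from lib import *
print(sensors.get_obs()["q"].round(1));moveto([.4575,.346,.15],-25)
c=camera("scene");np.savez("scene2.npz",**c);cv2.imwrite("pics/s2.png",cv2.resize(c["img"][240:400,130:330,::-1],None,fx=3,fy=3))
E
```

```text
time: 2.15
ee_pos: [0.4199, 0.261, 0.2385]
tcp_rot: [-180.0, -0.0, 165.8]
wrist_force: [1.0, -1.4, 1.1]
opening: 0.0853
grasp_force: 0.0
time: 2.57
ee_pos: [0.4552, 0.3553, 0.153]
tcp_rot: [-179.6, -0.2, 155.3]
wrist_force: [-1.1, -0.9, -0.7]
opening: 0.0854
grasp_force: 0.0
[38.   8.4  5.1 87.2  0.  62.7]
at [0.4552 0.3553 0.153 ] rot [-179.56   -0.23  155.32] slide [-6.  -7.5  3. ] turn rad (tool z) 0.006
```

```bash
python3 -m handwheel '{"gripper":[1,1,1,1,1,1],"slide":[[-6,-7.5,20],[0,0,25],[0,0,25],[0,0,25],[0,0,20],[0,0,6]],"yaw":[0,0,0,0,0,0]}' 40
python3 -m handwheel '{"gripper":[0,0,0,-1,-1,-1,-1,-1],"slide":[[0,0,0],[0,0,0],[0,0,0],[0,0,0],[0,0,0],[0,0,0],[0,0,0],[0,0,0]],"yaw":[0,0,0,0,0,0,0,0]}' 40
```

```text
time: 3.12
ee_pos: [0.4577, 0.3442, 0.0353]
tcp_rot: [-179.8, -0.1, 155.5]
wrist_force: [-0.8, -1.5, -0.8]
opening: 0.0854
grasp_force: 0.0
time: 3.78
ee_pos: [0.4599, 0.346, 0.0403]
tcp_rot: [179.8, 0.1, 155.4]
wrist_force: [0.7, -0.3, 6.7]
opening: 0.0586
grasp_force: 44.9
```

```bash
python3 - <<'E'
from lib import *
c=camera("scene");o=sensors.get_obs();print(o["ee_pos"],o["wrist_force"],o["opening"],o["grasp_force"])
cv2.imwrite("pics/s3.png",cv2.resize(c["img"][240:390,130:330,::-1],None,fx=4,fy=4,interpolation=cv2.INTER_CUBIC))
E
```

```text
[0.4598562  0.346016   0.04023505] [-0.07177721 -0.36469739  6.0338568 ] 0.05859525172507082 44.92068108986132
```

View pics/s3.png

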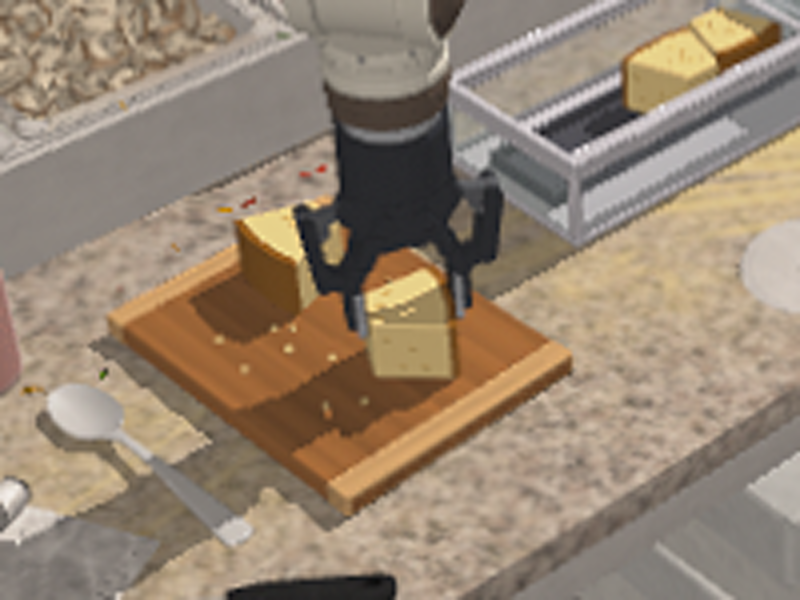

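```bash
python3 -m handwheel '{"gripper":[-1,-1,-1,-1,-1,-1,-1,-1],"slide":[[0,0,-5],[0,0,-10],[0,0,-20],[0,0,-30],[0,0,-35],[0,0,-30],[0,0,-10],[0,0,0]],"yaw":[0,0,0,0,0,0.1,0.12,0.12]}' 40
python3 -m handwheel '{"gripper":[-1,-1,-1,-1,-1,-1,-1,-1],"slide":[[0,0,0],[0,0,0],[0,0,0],[0,0,0],[0,0,0],[0,0,0],[0,0,0],[0,0,0]],"yaw":[0.12,0.12,0.12,0.12,0.12,0.12,0.06,0]}'
python3 - <<'E'
from lib import *
moveto([.5675,.0625,.16],91.1)
E
```

```text
time: 4.5
ee_pos: [0.46, 0.3462, 0.1832]
tcp_rot: [179.7, 0.1, 135.6]
wrist_force: [0.5, -0.2, -1.8]
opening: 0.0589
grasp_force: 43.9
time: 5.17
ee_pos: [0.4589, 0.3453, 0.1791]
tcp_rot: [180.0, -0.0, 91.1]
wrist_force: [-0.2, -0.8, -1.8]
opening: 0.0586
grasp_force: 43.9
at [0.4589 0.3453 0.1791] rot [ 1.7998e+02 -1.0000e-02  9.1110e+01] slide [-284.9  103.1   19.1] turn rad (tool z) 0.000
```

```bash
python3 -m handwheel '{"gripper":[-1,-1,-1,-1,-1,-1,-1,-1],"slide":[[-20,8,0],[-35,12.5,0],[-40,14,0],[-40,14,0],[-40,14,0],[-40,14,0],[-40,14,0],[-29.5,12.5,0]],"yaw":[0,0,0,0,0,0,0,0]}' 40
python3 -m handwheel '{"gripper":[-1,-1],"slide":[[0,0,10],[0,0,9]],"yaw":[0,0]}' 40
python3 - <<'E'
from lib import *
T=camera("top");S=camera("scene");np.savez("top3.npz",**T);np.savez("scene3.npz",**S)
moveto([.5675,.0625,.16],91.1)
f=lambda im,x,y,w,h,k:cv2.resize(im[y:y+h,x:x+w,::-1],None,fx=k,fy=k,interpolation=cv2.INTER_CUBIC)
o=np.zeros((600,800,3),np.uint8);o[:300,:400]=f(T["img"],240,160,100,75,4);o[:600,400:]=f(S["img"],250,170,100,150,4);cv2.imwrite("pics/crop4.png",o)
E
```

```text
time: 5.83
ee_pos: [0.5673, 0.0636, 0.1791]
tcp_rot: [180.0, 0.0, 91.4]
wrist_force: [0.4, 1.2, -1.7]
opening: 0.0591
grasp_force: 44.0
time: 6.0
ee_pos: [0.5676, 0.0649, 0.1595]
tcp_rot: [180.0, -0.0, 91.2]
wrist_force: [0.4, 0.2, -2.3]
opening: 0.0584
grasp_force: 43.9
at [0.566  0.0668 0.1576] rot [-179.83    0.     91.33] slide [-4.3  1.4 -2.4] turn rad (tool z) 0.004
```

View pics/crop4.png

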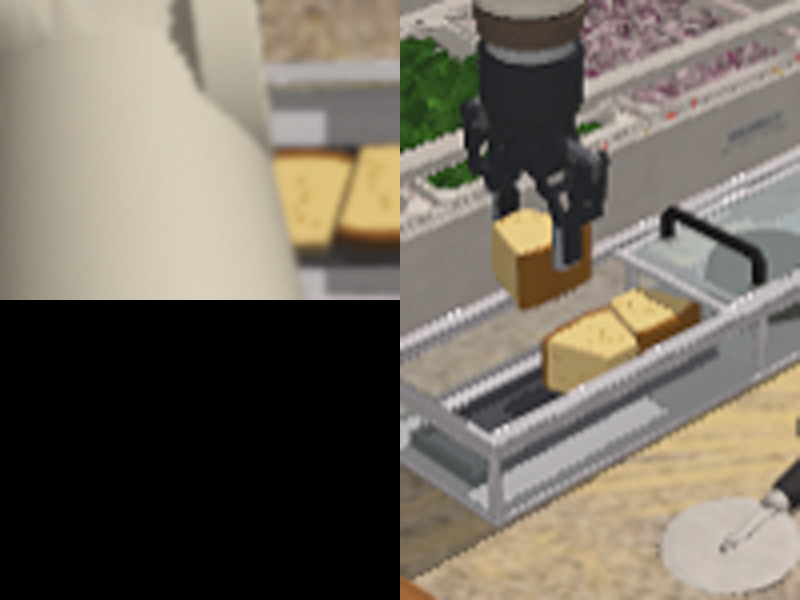

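```bash
python3 -m handwheel '{"gripper":[-1,-1,-1,-1,-1,-1,-1,-1],"slide":[[1.5,0,10],[0,0,20],[0,0,20],[0,0,20],[0,0,18],[0,0,15],[0,0,8],[0,0,4]],"yaw":[0,0,0,0,0,0,0,0]}' 40
python3 -m handwheel '{"gripper":[-1,-1,-1],"slide":[[0,0,2],[0,0,1],[0,0,0]],"yaw":[0,0,0]}' 40
```

```text
time: 6.77
ee_pos: [0.566, 0.0691, 0.0429]
tcp_rot: [-179.9, 0.0, 91.4]
wrist_force: [-0.3, 0.7, -1.6]
opening: 0.0589
grasp_force: 43.9
time: 7.02
ee_pos: [0.5673, 0.0683, 0.0421]
tcp_rot: [179.9, -0.0, 91.3]
wrist_force: [0.1, -0.1, -2.4]
opening: 0.0591
grasp_force: 43.9
```

```bash
python3 -m handwheel '{"gripper":[-1,-1,-1],"slide":[[0,0,2],[0,0,1.5],[0,0,0]],"yaw":[0,0,0]}' 40
python3 -m handwheel '{"gripper":[-1,-1,-1],"slide":[[0,0,1],[0,0,1],[0,0,0]],"yaw":[0,0,0]}' 40
python3 - <<'E'
from lib import *
o=[]
for i in range(3): camera("scene");s=sensors.get_obs();o.append(s["ee_pos"]);print(s["wrist_force"].round(2))
print(np.mean(o,0).round(4),np.std(o,0).round(4))
S=camera("scene");np.savez("scene4.npz",**S)
E
```

```text
time: 7.27
ee_pos: [0.567, 0.068, 0.0378]
tcp_rot: [180.0, -0.0, 91.3]
wrist_force: [-0.4, 0.1, -1.3]
opening: 0.0587
grasp_force: 43.9
time: 7.52
ee_pos: [0.5671, 0.068, 0.0363]
tcp_rot: [180.0, -0.0, 91.3]
wrist_force: [-1.1, 0.2, 1.7]
opening: 0.0588
grasp_force: 44.3
[-2.16  0.14  3.25]
[-1.83 -0.11  4.34]
[-3.2  -0.64  4.62]
[0.5671 0.068  0.0362] [0. 0. 0.]
```

```bash
python3 -m handwheel '{"gripper":[-1,-1,-1,-1,-1,-1],"slide":[[0,0,-1],[-2,0,0],[-2,0,0],[-1.5,0,0],[-1,0,0],[0,0,0]],"yaw":[0,0,0,0,0,0]}' 40
python3 -m handwheel '{"gripper":[-1,-1,-1,-1],"slide":[[-1,0,0],[-1,0,0],[0,0,0],[0,0,0]],"yaw":[0,0,0,0]}' 40
```

```text
time: 8.22
ee_pos: [0.567, 0.0613, 0.0366]
tcp_rot: [-180.0, 0.0, 91.2]
wrist_force: [0.2, -0.7, -1.9]
opening: 0.0588
grasp_force: 44.0
time: 8.55
ee_pos: [0.5671, 0.0595, 0.0368]
tcp_rot: [180.0, 0.0, 91.3]
wrist_force: [-0.3, -0.0, -1.7]
opening: 0.0591
grasp_force: 44.0
```

```bash
python3 -m handwheel '{"gripper":[-1,-1,-1,-1],"slide":[[-1,0,0],[-1,0,0],[0,0,0],[0,0,0]],"yaw":[0,0,0,0]}' 40
python3 - <<'E'
from lib import *
S=camera("scene");np.savez("scene5.npz",**S)
cv2.imwrite("pics/crop5.png",cv2.resize(S["img"][200:300,250:350,::-1],None,fx=6,fy=6,interpolation=cv2.INTER_CUBIC))
E
```

```text
time: 8.88
ee_pos: [0.5672, 0.0575, 0.0368]
tcp_rot: [180.0, 0.0, 91.3]
wrist_force: [0.7, 0.0, -2.1]
opening: 0.0589
grasp_force: 44.0
```

View pics/crop5.png

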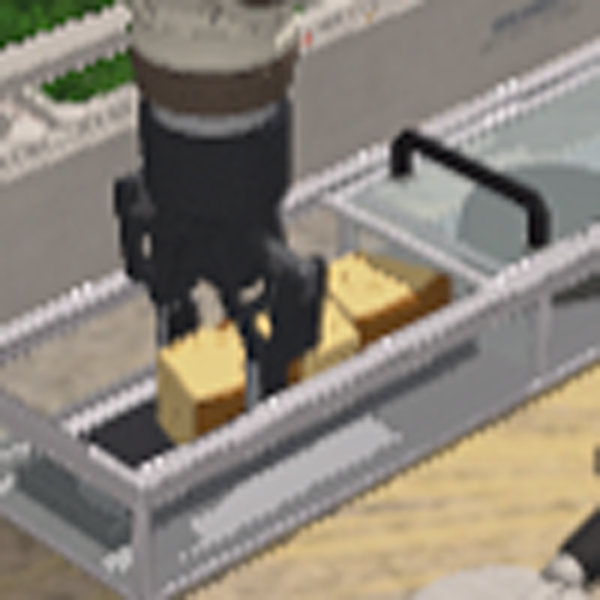

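```bash
python3 -m handwheel '{"gripper":[-1,-1,-1,-1],"slide":[[-1,0,0],[-1,0,0],[0,0,0],[0,0,0]],"yaw":[0,0,0,0]}' 40
```

```text
time: 9.27
ee_pos: [0.5672, 0.0555, 0.0368]
tcp_rot: [180.0, -0.0, 91.3]
wrist_force: [-1.1, 0.6, -2.2]
opening: 0.059
grasp_force: 44.0
```

```bash
python3 -m handwheel '{"gripper":[-1,-1,-1,-1],"slide":[[-1,0,0],[0,0,0],[0,0,0],[0,0,0]],"yaw":[0,0,0,0]}' 40
```

```text
time: 9.6
ee_pos: [0.5673, 0.0548, 0.0369]
tcp_rot: [180.0, -0.0, 91.3]
wrist_force: [1.7, 3.9, -1.4]
opening: 0.059
grasp_force: 43.9
```

```bash
python3 -m handwheel '{"gripper":[-1,-1,-1,-0.2,0.3,0.7,0.8,0.8],"slide":[[0.5,0,0.7],[0,0,0.5],[0,0,0],[0,0,0],[0,0,0],[0,0,0],[0,0,0],[0,0,0]],"yaw":[0,0,0,0,0,0,0,0]}' 40
```

```text
time: 10.27
ee_pos: [0.5672, 0.0548, 0.0354]
tcp_rot: [-180.0, 0.0, 91.2]
wrist_force: [0.2, -1.0, 0.4]
opening: 0.0768
grasp_force: 0.0
```

```bash
python3 -m handwheel '{"gripper":[0.8,0.8,1,1,1,1,1,1],"slide":[[0,0,-5],[0,0,-15],[0,0,-35],[0,0,-40],[0,0,-40],[30,0,-5],[40,0,0],[40,0,0]],"yaw":[0,0,0,0,0,0,-0.12,-0.12]}' 40
python3 -m handwheel '{"gripper":[1,1,1,1,1,1,1,1],"slide":[[40,0,0],[30,0,0],[0,0,0],[0,0,0],[0,0,0],[0,0,0],[0,0,0],[0,0,0]],"yaw":[-0.12,-0.12,-0.12,-0.12,-0.12,-0.12,-0.12,-0.12]}' 40
python3 -m handwheel '{"gripper":[1,1,1,1],"slide":[[0,0,0],[0,0,0],[0,0,0],[0,0,0]],"yaw":[-0.12,-0.12,-0.12,-0.06]}' 40
python3 - <<'E'
from lib import *
print(sensors.get_obs()["q"].round(1));
T=camera("top");np.savez("top5.npz",**T);S=camera("scene");np.savez("scene6.npz",**S)
moveto([.5815,.358,.10],4)
f=lambda im,x,y,w,h,k:cv2.resize(im[y:y+h,x:x+w,::-1],None,fx=k,fy=k,interpolation=cv2.INTER_CUBIC)
o=np.zeros((600,800,3),np.uint8);o[:300,:]=f(T["img"],120,165,267,100,3)[:,:800];o[300:,:400]=f(S["img"],260,230,100,75,4);o[300:,400:]=f(S["img"],130,240,133,100,3)[:,:400-1+1] if 0 else cv2.resize(S["img"][240:340,130:263,::-1],(400,300));cv2.imwrite("pics/crop6.png",o)
E
```

```text
time: 10.93
ee_pos: [0.5609, 0.1653, 0.1771]
tcp_rot: [179.8, 0.0, 105.2]
wrist_force: [0.6, 0.1, -1.4]
opening: 0.085
grasp_force: 0.0
time: 11.6
ee_pos: [0.5385, 0.2311, 0.1759]
tcp_rot: [-180.0, 0.0, 160.4]
wrist_force: [-0.3, -0.4, 0.1]
opening: 0.0856
grasp_force: 0.0
time: 11.93
ee_pos: [0.5385, 0.231, 0.1759]
tcp_rot: [-180.0, 0.0, -175.5]
wrist_force: [0.0, -0.3, -0.0]
opening: 0.0853
grasp_force: 0.0
[23.2  9.1  8.5 89.4 -0.  18.8]
at [0.5385 0.231  0.1758] rot [-1.8000e+02  1.0000e-02 -1.7588e+02] slide [-52.  123.5  75.8] turn rad (tool z) 0.002
```

View pics/crop6.png

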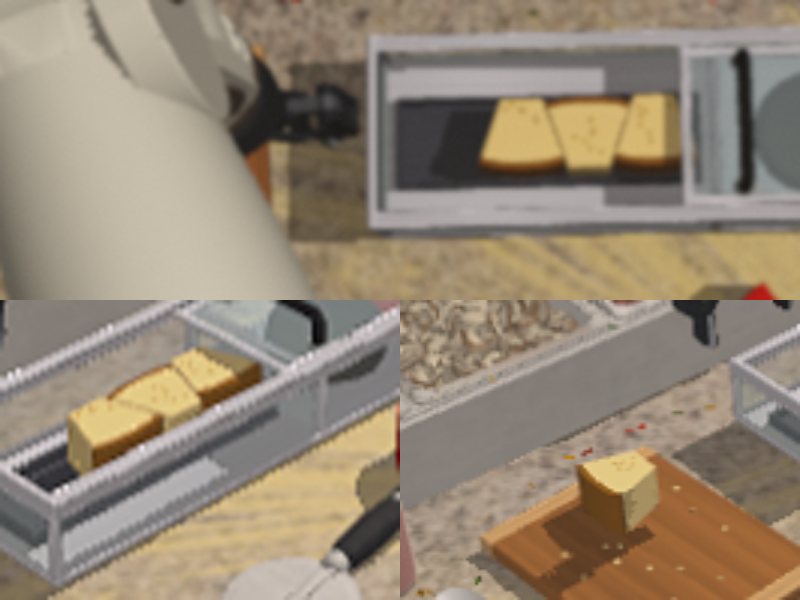

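```bash
python3 -m handwheel '{"gripper":[1,1,1,1,1,1,1,1],"slide":[[-13,30,5],[-13,31,10],[-13,31,15],[-13,31.5,20],[0,0,26],[0,0,25],[0,0,25],[0,0,10]],"yaw":[0,0,0,0,0,0,0,0]}' 40
python3 -m handwheel '{"gripper":[1],"slide":[[0,0,6]],"yaw":[0]}' 40
python3 - <<'E'
from lib import *
moveto([.5815,.358,.035],4)
S=camera("scene");cv2.imwrite("pics/crop7.png",cv2.resize(S["img"][260:360,150:270,::-1],None,fx=6,fy=6,interpolation=cv2.INTER_CUBIC))
E
```

```text
time: 12.7
ee_pos: [0.58, 0.3573, 0.0353]
tcp_rot: [-179.9, -0.3, -176.0]
wrist_force: [-0.7, 0.7, -1.3]
opening: 0.0855
grasp_force: 0.0
time: 12.78
ee_pos: [0.5807, 0.3575, 0.0317]
tcp_rot: [-179.9, -0.1, -176.0]
wrist_force: [1.3, -0.2, -1.3]
opening: 0.0855
grasp_force: 0.0
at [0.5807 0.3575 0.0317] rot [-1.7992e+02 -1.5000e-01 -1.7602e+02] slide [-0.8  0.5 -3.3] turn rad (tool z) -0.000
```

View pics/crop7.png

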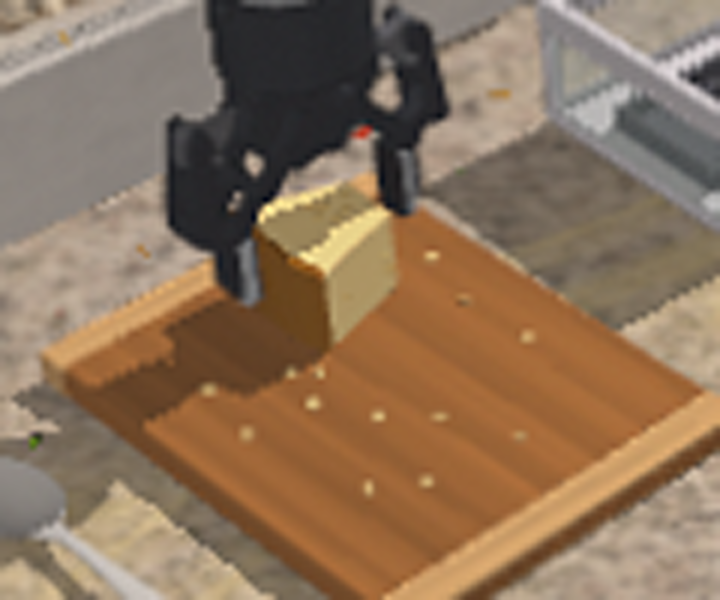

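```bash
python3 -m handwheel '{"gripper":[0,0,0,-1,-1,-1,-1,-1],"slide":[[0,0,0],[0,0,0],[0,0,0],[0,0,0],[0,0,0],[0,0,0],[0,0,0],[0,0,0]],"yaw":[0,0,0,0,0,0,0,0]}' 40
```

```text
time: 13.5
ee_pos: [0.5826, 0.3586, 0.0361]
tcp_rot: [179.9, 0.2, -175.9]
wrist_force: [0.2, 0.4, 6.5]
opening: 0.0595
grasp_force: 43.8
```

```bash
python3 -m handwheel '{"gripper":[-1,-1,-1,-1,-1,-1,-1,-1],"slide":[[0,0,-5],[0,0,-10],[0,0,-20],[0,0,-30],[0,0,-35],[0,0,-30],[0,0,-10],[0,0,0]],"yaw":[0,0,0,0,0,0.1,0.12,0.12]}' 40
python3 -m handwheel '{"gripper":[-1,-1,-1,-1,-1,-1,-1,-1],"slide":[[0,0,0],[0,0,0],[0,0,0],[0,0,0],[0,0,0],[0,0,0],[0,0,0],[0,0,0]],"yaw":[0.12,0.12,0.12,0.12,0.12,0.12,0.12,0.12]}'
python3 -m handwheel '{"gripper":[-1,-1,-1,-1],"slide":[[0,0,0],[0,0,0],[0,0,0],[0,0,0]],"yaw":[0.12,0.12,0.08,0]}'
python3 - <<'E'
from lib import *
moveto([.567,.120,.17],91.2)
E
```

```text
time: 14.17
ee_pos: [0.5826, 0.3586, 0.1791]
tcp_rot: [179.7, 0.3, 164.3]
wrist_force: [0.9, 0.2, -1.2]
opening: 0.0592
grasp_force: 43.2
time: 14.83
ee_pos: [0.5815, 0.3579, 0.1745]
tcp_rot: [180.0, -0.0, 109.2]
wrist_force: [-0.4, 1.0, -1.7]
opening: 0.0597
grasp_force: 43.2
time: 15.17
ee_pos: [0.5815, 0.3579, 0.1744]
tcp_rot: [180.0, -0.0, 91.0]
wrist_force: [-0.6, 0.3, -1.3]
opening: 0.0593
grasp_force: 43.2
at [0.5815 0.3579 0.1744] rot [ 1.7999e+02 -1.0000e-02  9.1050e+01] slide [-237.6  -18.8    4.4] turn rad (tool z) -0.003
```

```bash
python3 -m handwheel '{"gripper":[-1,-1,-1,-1,-1,-1,-1,-1],"slide":[[-15,-2,0],[-30,-2.5,0],[-35,-2.5,0],[-38,-2.5,0],[-38,-2.5,0],[-35,-2.5,0],[-29,-2.5,0],[-20,-2,0]],"yaw":[0,0,0,0,0,0,0,0]}' 40
python3 -m handwheel '{"gripper":[-1,-1,-1],"slide":[[0,0,10],[0,0,5],[0,0,0]],"yaw":[0,0,0]}' 40
python3 - <<'E'
from lib import *
moveto([.567,.118,.05],91.2)
E
```

```text
time: 15.83
ee_pos: [0.5675, 0.115, 0.1746]
tcp_rot: [180.0, 0.0, 91.4]
wrist_force: [0.3, 0.3, -1.0]
opening: 0.0595
grasp_force: 43.3
time: 16.08
ee_pos: [0.5673, 0.1179, 0.1574]
tcp_rot: [-179.9, 0.0, 91.3]
wrist_force: [-0.3, 0.6, -0.9]
opening: 0.0596
grasp_force: 43.3
at [0.5673 0.1179 0.1574] rot [-179.9     0.     91.34] slide [ 1.000e-01 -3.000e-01  1.074e+02] turn rad (tool z) 0.003
```

```bash
python3 -m handwheel '{"gripper":[-1,-1,-1,-1,-1,-1,-1,-1],"slide":[[0,0,10],[0,0,20],[0,0,22],[0,0,20],[0,0,18],[0,0,15],[0,0,8],[0,0,3]],"yaw":[0,0,0,0,0,0,0,0]}' 40
python3 -m handwheel '{"gripper":[-1,-1,-1],"slide":[[0,0,2],[0,0,0],[0,0,0]],"yaw":[0,0,0]}' 40
```

```text
time: 16.75
ee_pos: [0.5669, 0.1183, 0.0407]
tcp_rot: [-179.9, 0.0, 91.4]
wrist_force: [-0.0, 0.5, -1.7]
opening: 0.0592
grasp_force: 43.3
time: 17.0
ee_pos: [0.5684, 0.1179, 0.0415]
tcp_rot: [179.9, -0.0, 91.3]
wrist_force: [-0.6, 0.9, -0.9]
opening: 0.0592
grasp_force: 43.3
```

```bash
python3 -m handwheel '{"gripper":[-1,-1,-1,-1,-1],"slide":[[0,0,3],[0,0,2],[0,0,2],[0,0,0],[0,0,0]],"yaw":[0,0,0,0,0]}' 40
```

```text
time: 17.42
ee_pos: [0.5678, 0.1176, 0.0335]
tcp_rot: [-180.0, 0.0, 91.3]
wrist_force: [0.0, -0.2, -1.1]
opening: 0.0597
grasp_force: 43.3
```

```bash
python3 -m handwheel '{"gripper":[-1,-1,-1,-1],"slide":[[0,0,1],[0,0,1],[0,0,0],[0,0,0]],"yaw":[0,0,0,0]}' 40
```

```text
time: 17.75
ee_pos: [0.568, 0.1177, 0.032]
tcp_rot: [180.0, -0.0, 91.3]
wrist_force: [-0.8, -0.6, 3.3]
opening: 0.0593
grasp_force: 43.7
```

Floor contact at the predicted height. Lift 1 mm and slide right towards c.

```bash
python3 -m handwheel '{"gripper":[-1,-1,-1,-1,-1,-1],"slide":[[0,0,-1],[-1.5,0,0],[-1.5,0,0],[-1,0,0],[0,0,0],[0,0,0]],"yaw":[0,0,0,0,0,0]}' 40
```

```text
time: 18.25
ee_pos: [0.5679, 0.1135, 0.0325]
tcp_rot: [-180.0, 0.0, 91.2]
wrist_force: [-0.3, 0.2, -0.8]
opening: 0.0594
grasp_force: 43.3
```

```bash
python3 -m handwheel '{"gripper":[-1,-1,-1,-1],"slide":[[-1,0,0],[-1,0,0],[0,0,0],[0,0,0]],"yaw":[0,0,0,0]}' 40
```

```text
time: 18.58
ee_pos: [0.568, 0.1118, 0.0326]
tcp_rot: [180.0, -0.0, 91.3]
wrist_force: [0.1, 1.7, -1.9]
opening: 0.0595
grasp_force: 43.2
```

```bash
python3 -m handwheel '{"gripper":[-1,-1,-1],"slide":[[-0.7,0,0],[0,0,0],[0,0,0]],"yaw":[0,0,0]}' 40
```

```text
time: 18.83
ee_pos: [0.568, 0.1111, 0.0326]
tcp_rot: [180.0, -0.0, 91.3]
wrist_force: [0.1, 3.5, -1.7]
opening: 0.0594
grasp_force: 43.2
```

```bash
python3 -m handwheel '{"gripper":[-1,-1,-1,-0.2,0.3,0.7,0.8,0.8],"slide":[[0.3,0,0.6],[0,0,0.4],[0,0,0],[0,0,0],[0,0,0],[0,0,0],[0,0,0],[0,0,0]],"yaw":[0,0,0,0,0,0,0,0]}' 40
```

```text
time: 19.5
ee_pos: [0.5679, 0.111, 0.0313]
tcp_rot: [-180.0, 0.0, 91.2]
wrist_force: [0.3, -0.5, 0.5]
opening: 0.0769
grasp_force: 0.0
```

```bash
python3 -m handwheel '{"gripper":[0.8,0.8,0.8,0.8,0.8,0.8,0.8,0.8],"slide":[[0,0,-5],[0,0,-15],[0,0,-35],[0,0,-40],[0,0,-40],[0,0,-20],[0,0,0],[0,0,0]],"yaw":[0,0,0,0,0,0,0,0]}' 40
python3 -m handwheel '{"gripper":[0,0,0,0,0,0,0,0],"slide":[[-30,-20,0],[-30,-40,0],[-30,-40,0],[-30,-30,0],[-30,0,0],[-30,0,0],[-30,0,0],[0,0,0]],"yaw":[0,0,0,0,0,0,0,0]}' 40
python3 - <<'E'
from lib import *
T=camera("top");np.savez("top8.npz",**T);S=camera("scene");np.savez("scene8.npz",**S)
moveto([.5699,-.1223,.2],1.1)
f=lambda im,x,y,w,h,k:cv2.resize(im[y:y+h,x:x+w,::-1],None,fx=k,fy=k,interpolation=cv2.INTER_CUBIC)
o=np.zeros((600,800,3),np.uint8);o[:300,:]=f(T["img"],235,160,200,75,4);o[300:,:400]=f(S["img"],260,230,100,75,4);o[300:,400:]=f(S["img"],300,190,100,75,4);cv2.imwrite("pics/crop8.png",o)
E
```

```text
time: 20.17
ee_pos: [0.5686, 0.1113, 0.1883]
tcp_rot: [179.8, -0.0, 91.3]
wrist_force: [-0.6, -0.7, -0.5]
opening: 0.0764
grasp_force: 0.0
time: 20.83
ee_pos: [0.4554, -0.0944, 0.1852]
tcp_rot: [-179.9, 0.0, 91.1]
wrist_force: [-0.5, 0.1, -0.9]
opening: 0.0426
grasp_force: 0.0
at [ 0.4555 -0.0915  0.1853] rot [-1.7988e+02 -3.0000e-02  9.1120e+01] slide [-33.1 113.7 -14.7] turn rad (tool z) -1.570
```

View pics/crop8.png

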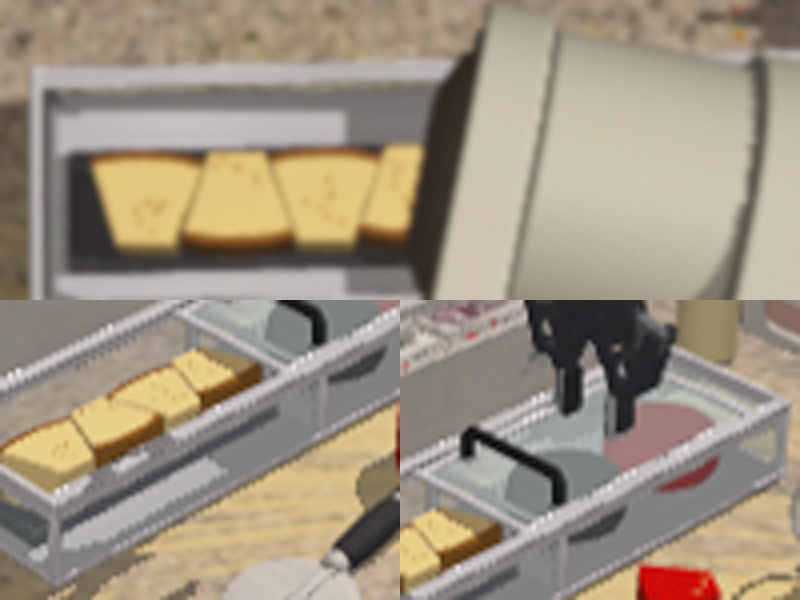

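```bash
python3 -m handwheel '{"gripper":[-1,-1,-1,-1,-1,-1,-1,-1],"slide":[[-30,30,0],[-30,35,0],[-30,35,0],[0,12,0],[0,0,10],[0,0,20],[0,0,20],[0,0,0]],"yaw":[0,0,0,0,0,0,0,0]}' 20
python3 - <<'E'
from lib import *
moveto([.568,-.175,.088])
print(sensors.get_obs()["opening"])
S=camera("scene");cv2.imwrite("pics/crop9.png",cv2.resize(S["img"][150:270,290:410,::-1],None,fx=5,fy=5,interpolation=cv2.INTER_CUBIC))
E
```

```text
time: 21.6
ee_pos: [0.5603, -0.17, 0.1315]
tcp_rot: [-179.6, -0.1, 91.3]
wrist_force: [-0.5, 1.0, -0.6]
opening: -0.0005
grasp_force: 0.0
at [ 0.5603 -0.17    0.1315] rot [-1.7961e+02 -1.4000e-01  9.1350e+01] slide [-5.2  7.5 43.5] 
-0.000489661591035651
```

View pics/crop9.png

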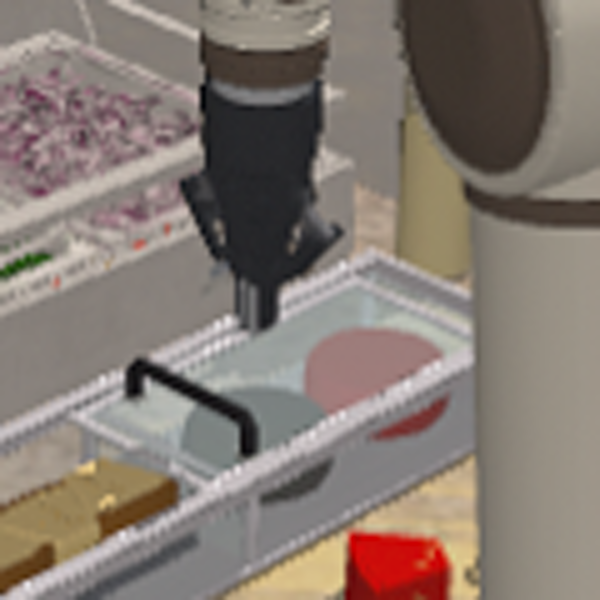

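```bash
python3 -m handwheel '{"gripper":[-1,-1,-1,-1,-1,-1,-1,-1],"slide":[[0,5,20],[0,2,18],[0,0,5],[8,0,0],[12,0,0],[12,0,0],[15,0,0],[15,0,0]],"yaw":[0,0,0,0,0,0,0,0]}' 20
python3 -m handwheel '{"gripper":[-1,-1,-1,-1,-1,-1,-1,-1],"slide":[[15,0,0],[17,0,0],[17,0,0],[17,0,0],[17,0,0],[17,0,0],[17,0,0],[17,0,0]],"yaw":[0,0,0,0,0,0,0,0]}' 20
```

```text
time: 22.32
ee_pos: [0.5688, -0.1085, 0.0951]
tcp_rot: [179.9, 0.0, 91.3]
wrist_force: [1.3, -1.9, 0.6]
opening: -0.0
grasp_force: 1.1
time: 22.98
ee_pos: [0.5657, 0.0259, 0.0949]
tcp_rot: [179.9, 0.0, 91.3]
wrist_force: [2.2, -2.4, 0.5]
opening: -0.0002
grasp_force: 1.2
```

```bash
python3 -m handwheel '{"gripper":[-1,-1,-1,-1,-1,-1,-1,-1],"slide":[[12,0,0],[10,0,0],[8,0,0],[6,0,0],[4,0,0],[2,0,0],[2,0,0],[0,0,0]],"yaw":[0,0,0,0,0,0,0,0]}' 20
```

```text
time: 23.65
ee_pos: [0.5644, 0.0681, 0.0934]
tcp_rot: [-180.0, -0.0, 91.3]
wrist_force: [0.7, -0.7, -0.0]
opening: 0.0
grasp_force: 0.0
```

```bash
python3 -m handwheel '{"gripper":[-1,-1,-1,-1,-1,-1,-1,-1],"slide":[[4,0,0],[5,0,3],[5,0,0],[5,0,0],[4,0,0],[3,0,0],[2,0,0],[1,0,0]],"yaw":[0,0,0,0,0,0,0,0]}' 20
```

```text
time: 24.32
ee_pos: [0.5637, 0.0974, 0.0905]
tcp_rot: [-180.0, -0.0, 91.3]
wrist_force: [0.8, -1.9, -0.7]
opening: -0.0003
grasp_force: 0.8
```

```bash
python3 -m handwheel '{"gripper":[-1,-1,-1,-1],"slide":[[2,0,0],[2,0,0],[2,0,0],[0,0,0]],"yaw":[0,0,0,0]}' 20
```

```text
time: 24.65
ee_pos: [0.5637, 0.1033, 0.0906]
tcp_rot: [-180.0, -0.0, 91.3]
wrist_force: [-0.0, 0.0, -0.1]
opening: -0.0001
grasp_force: 0.1
```

```bash
python3 -m handwheel '{"gripper":[-1,-1,-1,-1],"slide":[[1.5,0,0],[1.5,0,0],[0,0,0],[0,0,0]],"yaw":[0,0,0,0]}' 20
```

```text
time: 24.98
ee_pos: [0.5637, 0.1037, 0.0906]
tcp_rot: [-180.0, 0.3, 91.2]
wrist_force: [0.6, -13.2, 0.5]
opening: 0.0004
grasp_force: 6.8
```

```bash
python3 -m handwheel '{"gripper":[-1,-1,-1,-1],"slide":[[1.5,0,0],[1.5,0,0],[0,0,0],[0,0,0]],"yaw":[0,0,0,0]}' 20
```

```text
time: 25.32
ee_pos: [0.5637, 0.1039, 0.0907]
tcp_rot: [-180.0, 0.6, 91.0]
wrist_force: [-0.2, -28.0, 2.5]
opening: -0.0001
grasp_force: 14.1
```

```bash
python3 -m handwheel '{"gripper":[-1,-1,-1,-1,-1,-1,-1,-1],"slide":[[-5,0,0],[-15,0,0],[-10,0,-20],[-20,0,-35],[-35,-20,-35],[-40,-40,-20],[-40,-40,0],[-40,0,0]],"yaw":[0,0,0,0,0,0,0,0]}' 20
python3 - <<'E'
from lib import *
T=camera("top");S=camera("scene")
for n,c,q in(("top",T,(.569,.119,.1)),("sc",S,(.569,.119,.1))):
    p=proj(c,q)[0];x,y=(p-[30,32]).astype(int)
    m=(c["img"][y:y+64,x:x+60].max(2)<60).astype(np.uint8);k,l,st,ce=cv2.connectedComponentsWithStats(m)
    for i in range(1,k):
        if st[i,4]>15: print(n,st[i]+[x,y,0,0,0],ce[i]+[x,y],onz(c,[ce[i]+[x,y]],.1).round(4))
for r in topface(T,(245,185,110,45),180): print(round(r[0]),onz(T,r[2],.06)[:,:2].round(3).tolist())
print(sensors.get_obs()["ee_pos"])
E
```

```text
time: 25.98
ee_pos: [0.4914, -0.0669, 0.1889]
tcp_rot: [179.9, -0.0, 91.4]
wrist_force: [0.7, 0.2, -0.3]
opening: -0.0002
grasp_force: 0.0
top [264 185   6  46 176] [265.65340909 208.28977273] [[0.5622 0.121  0.1   ]]
sc [258 249  26  22 118] [271.03389831 258.07627119] [[0.5584 0.1244 0.1   ]]
[ 0.49398675 -0.07101442  0.18781243]
```

```bash
python3 -c "
from workcell import ticket
print(ticket.job_done())"
```

```text
the job is handed in; nothing more can be done
None
```

Job handed in at about 26 s: both wedges were set down in the tray touching the row, with nose and rind alternating along all four, and the pane was pushed hard against its left end stop (28 N), its handle at about y = 0.121 m where 0.120 m was expected; I viewed 12 pictures where the limit was 10, so the shut pane was checked by measurement only.

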